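# Jack up the machine plate and hold it

### The arm

A 6-joint arm with a two-finger parallel gripper is mounted at the origin on a cart in front of the work surface, level with it; the furniture and walls round the work are solid. World frame = base frame: x ahead of the robot, y to its left, z up, the work surface at z = 0. Lengths are in m, angles in rad, forces in N, time in s.
With the tool pointing down it reaches from about 0.425 to 0.95 m from the base axis. Payload 3.5 kg.
Tool frame: the origin (TCP) lies between the finger pads; the fingertips stand 17 mm ahead of it and the grasp point (between the pads) lies 2 mm behind it (ctrl.tip_reach is the distance from the TCP to the fingertips, in m); z points along the fingers, y is the direction in which the jaws open and shut (so a half turn about z gives the same grasp; the last joint's range is limited). The gripper opens to 85 mm and grips with 20 to 120 N. Pads are 22 mm wide; open, the fingers measure 114 mm over their backs; the gripper's body (76 mm by 85 mm) begins 54 mm behind the grasp point. The pads swing forward as they close: fully open they stand 13 mm farther back than shut.
Start: joints at [-1.315, 0.286, 1.577, -0, 1.279, -0.15], TCP at [0.266, -0.62, 0.248] pointing down, gripper open.
Joint ranges: [-2.77, 2.77], [-0.9, 2.22], [0.21, 2.48], [-1.53, 4.67], [0.24, 2.81], [-2.84, 2.84]. Speed limits (rad/s): [2.79, 2.79, 3.14, 3.14, 3.14, 3.14].

### API

Orientations are given as a unit quaternion [x, y, z, w].
In Python, from plant import monitor, imaging, workorder, ctrl gives the robot as it stands.
- The arm moves only by the tool send_rows, never from a script. Its argument "rows" is a list of rows, each a list of 4 numbers: the shift along the world's x, y, z normalised to -1 to 1, where 1 is 0.3 m, then the turn about the world's z normalised to -1 to 1, where 1 is 360 degrees. A call has 1 to 20 rows; each row is the pose to reach, as a shift and turn from the pose commanded when the call began, turning the shorter way round; what a row does not reach only later rows make up. A row lasts 1/8 s, in which the tool goes at most 62.5 mm and 10.7 degrees, less where a joint would pass 70% of its speed; a pose out of reach is approached as far as the arm can. A call with a number of a shift or a turn outside -1 to 1 is refused whole. A call with a gripper value outside its range is refused whole. "jaw" is the closure, from 0 (fully open) to 1 (shut), set as the call begins (left out, the last holds). The fingers move at their own pace and stop on an object; "newtons" is the grip in N (left out, the last holds). Time passes only in rows, so rows that repeat a pose let the fingers close. It gives the time, the measured TCP pose, the force and the opening at its end, in the units of the state.
- monitor.get_state(): the state, without advancing time (a new reading comes with each control period).
- imaging.read_camera(name): name is "side" or "top"; returns the picture (420x560x3 uint8, red, green, blue); there is no depth.
- imaging.calibration(name): a dict with "intrinsics" (3x3 intrinsics, pixels), "dist_coeffs" ([k1, k2, p1, p2, k3] as OpenCV has them; the pictures are not rectified), "cam_to_world" (4x4, takes a point from camera to world coordinates). Camera axes: x right, y up, looking along -z (the intrinsics and any distortion apply to the point x, -y, -z); pixel columns grow to the right and rows downward; lengths in m; the calibration is good to about 2 mm. A picture is of the moment at which its call begins. calibration takes no time and is no camera call.
- workorder.sign_off(): hands the job in, once; it reports no verdict.
The state is a dict: "time": time; "qpos": joint angles; "dq": joint speeds; "joint_efforts": joint torques, N m; "eef_pos": TCP position; "tcp_rot": TCP orientation; "contact_force": force on the tool from outside, world axes, zero at the start; "wrist_torque": the same for the moment, N m; "opening": opening from 0.0 (shut) to 1.0 (fully open).
Only numpy, scipy, OpenCV 4.12 (cv2) and the standard library are available. Lean on these libraries where they do the work, as an engineer would, in place of code of your own. Each camera call takes 0.05 s, during which the arm holds its last target.

### The job

Slide the wound coil that is parked on the bench jack's ram up and off it and stand it flat on the bench, clear of the jack. Move the jack, flat on the bench and with its handle up, until its saddle is centred under the round lift pad of the machine's front lug, and let go of it; then press the pump handle all the way down so that the jack alone raises the plate, and finish while still holding the handle down. Leave the steel cup and the mould cup where they are.

Things in the scene. Friction and masses are not known exactly. Their poses are not given: they have to be found in the camera images.
- coil_mid (a point): centre (half-way up) of the loose wound coil: copper winding between two black flanges, 51 mm diameter, 42 mm high, bore 27 mm, 120 g, axis along its z. At the start it sits upright over the jack's ram, its underside 30 mm and its top 72 mm above the bench, so it must rise at least 30 mm to come off.
- jack: small grey bench jack, loose, 0.85 kg, standing on its flat base plate (185 x 70 x 10 mm). Origin on the bench under the ram axis; its +x is the ram end, the base runs from x = -150 to +35 mm; z up. The pump handle points along -x and lies with its hinge axis along y, at x = -68 mm, z = 46 mm. Two upright grey cheek plates flank the hinge.
- jack_grip (a point): place to grasp the jack: midway between the outer faces of its two cheek plates, 40 mm apart along the jack's y (close across y), 34 mm long along the jack's x, top 61 mm above the bench; this point is 45 mm above the bench, 68 mm behind the ram axis (jack x = -68 mm). The base below is 70 mm wide and 10 mm high, so keep finger ends above 10 mm.
- saddle (a point): centre of the top face of the jack's saddle, a steel disc of 23 mm diameter on the ram; 56 mm above the bench with the handle up, 18 mm more with the handle fully down (it is geared to the handle: 40 mm per rad).
- pump_handle (a joint): angle of the pump handle: 0 raised (29 degrees above level, where a spring returns it), growing to 0.45 rad fully down. Pressing the pad takes about 3 N at first and 8 N at the end under load; let go, it springs up and the load comes down.
- handle_pad (a point): centre of the upper face of the black rubber pad (34 mm along the handle, 44 mm across, 12 mm thick) at the end of the pump handle; 95 mm from the hinge axis and 6 mm above the handle's centre line. It moves in an arc about the hinge: about 97 mm above the bench when raised and 57 mm when fully down, while it moves about 15 mm further from the ram.
- lift_pad (a point): centre of the underside of the steel lift pad, a 32 mm disc, 63 mm above the bench, under the rounded end of the 36 mm wide front lug of the machine's plate (lug top 75 mm, a bolt head of 24 mm diameter over the pad to 79 mm). It is 7 mm above the saddle while the handle is up. The lug sticks out 66 mm from the plate, its end 18 mm beyond the pad centre.
- machine: the machine's fixed dark steel frame, 150 x 150 mm, under a 12 mm aluminium plate with a small motor on it. Front is its -x, where the lug sticks out; origin on the bench, 42 mm behind the lift pad along +x and 30 mm to the right of it (the pad is at x = -42, y = +30 mm). The frame's foot begins at x = +30 mm; the motor's top is 120 mm high. The plate (0.9 kg) tilts up about its rear hinge, 194 mm behind the lift pad; with the jack fully up the pad is raised about 11 mm.
- steel_cup: plain steel cup, 48 mm diameter, 66 mm high, origin at its underside; a bystander
- mould_cup: cast resin mould cup, 76 mm diameter, 40 mm high, origin at its underside; a bystander

How it is judged:
On the way, in this order (a step that is already met when the one before it is completed fails the run):
1. the coil is off the ram and stands flat on the bench, let go, clear of the jack (height (world z) of coil_mid below 0.026 m and angle between coil_mid's own z axis and vertical below 0.15 rad and horizontal distance between coil_mid and saddle above 0.06 m and contact force between the fingers and coil below 0.1 N and contact force between coil and jack below 0.1 N), for 0.2 s.
2. the jack stands flat, let go, its saddle centred under the lift pad, handle still up, plate still down (horizontal distance between saddle and lift_pad below 0.01 m and height (world z) of jack below 0.004 m and angle between jack's own z axis and vertical below 0.05 rad and value of joint pump_handle below 0.1 rad and height (world z) of lift_pad below 0.065 m and contact force between the fingers and jack below 0.1 N), for 0.2 s.
At the end, for the whole second after the job is handed in: Fingers press the handle down (over 0.37 rad, over 1.5 N); the jack stands flat, saddle within 12 mm of the lift pad's centre, and alone carries the plate, its lift pad over 69 mm high (6 mm raised), untouched by the arm; the coil stands flat and still on the bench, clear of the jack, untouched (value of joint pump_handle above 0.37 rad and height (world z) of lift_pad above 0.069 m and horizontal distance between saddle and lift_pad below 0.012 m and contact force between jack and machine above 1 N and distance between saddle and lift_pad below 0.013 m and contact force between the arm and machine below 0.1 N and angle between jack's own z axis and vertical below 0.06 rad and contact force between the fingers and jack above 1.5 N and linear speed of each of jack, coil below 0.02 m/s and height (world z) of coil_mid below 0.026 m and angle between coil_mid's own z axis and vertical below 0.15 rad and contact force between coil and jack below 0.1 N and contact force between the arm and coil below 0.1 N); the arm keeps its last pose, push and grip.
It fails at once if the steel cup was moved by more than 2 cm (distance of steel_cup from where it was at the start of the episode above 0.02 m).
It fails at once if the mould cup was moved by more than 2 cm (distance of mould_cup from where it was at the start of the episode above 0.02 m).
It also fails if it takes over 72 s, if anything falls off the work surface, if the arm or the gripper's body presses on something with over 40 N, if the wrist force passes 120 N, or if a joint passes its speed limit or range.

## Working session

There is one attempt and no reset: what is moved stays moved. The work goes in short steps, Python scripts to look and compute and a tool call to move; the robot and the scene stay as the last step left them, time stands still between calls to the robot, and variables do not carry over. Pictures are saved under pics/ and viewed, and the job is handed in when it is done.

Besides the shell and the picture viewer there is one more tool, called after "Emit:" as name(argument=value, ...), one argument or row to a line, values as JSON. send_rows: Moves the arm, as the interface text tells. Scaled input: -1 to 1 covers 0.3 m each way for a shift and 360 degrees each way for a turn. Its arguments: {"type":"object","properties":{"rows":{"type":"array"},"jaw":{"type":"number"},"newtons":{"type":"number"}},"required":["rows"]}

```bash
ls; mkdir -p pics
python3 - <<'E'
from plant import monitor, imaging, workorder, ctrl
import cv2
for n in ("side","top"):
    im=imaging.read_camera(n); cv2.imwrite(f"pics/{n}0.png",im[:,:,::-1]); c=imaging.calibration(n); print(n,c)
print(monitor.get_state(), ctrl.tip_reach)
E
```

```text
pics
side {'intrinsics': array([[457.52462746,   0.        , 280.97828433],
       [  0.        , 457.52462746, 203.52450611],
       [  0.        ,   0.        ,   1.        ]]), 'dist_coeffs': array([-0.1254851,  0.       ,  0.       ,  0.       ,  0.       ]), 'cam_to_world': array([[-0.8958727 ,  0.18525128, -0.40384907, -0.06052432],
       [-0.4436387 , -0.422937  ,  0.79013226,  0.99121775],
       [-0.0244297 ,  0.887021  ,  0.46108235,  0.69925546],
       [ 0.        ,  0.        ,  0.        ,  1.        ]])}
top {'intrinsics': array([[402.94408425,   0.        , 280.05688057],
       [  0.        , 402.94408425, 206.82827693],
       [  0.        ,   0.        ,   1.        ]]), 'dist_coeffs': array([-0.06411978,  0.        ,  0.        ,  0.        ,  0.        ]), 'cam_to_world': array([[-0.00549216,  0.98475091, -0.17388351,  0.33308141],
       [-0.99981275, -0.00863409, -0.01731789, -0.05471949],
       [-0.01855514,  0.17375584,  0.98461394,  0.97088765],
       [ 0.        ,  0.        ,  0.        ,  1.        ]])}
{'time': 0.1, 'qpos': array([-1.31499245e+00,  2.87116583e-01,  1.57801577e+00,  4.30980170e-07,
        1.27861923e+00, -1.50021368e-01]), 'dq': array([-0.0001749 , -0.00279491, -0.00261942, -0.00141476, -0.0009743 ,
       -0.00143652]), 'joint_efforts': array([ 1.05094234e-03, -4.07292473e+01, -2.93698204e+01, -1.61212361e-04,
        3.39420978e-03,  8.44096888e-06]), 'eef_pos': array([ 0.26634643, -0.61962488,  0.24706715]), 'tcp_rot': array([ 9.79483215e-01,  2.01522869e-01, -5.68616713e-05, -1.07796697e-03]), 'contact_force': array([-0.37597995,  0.0590062 , -0.54846326]), 'wrist_torque': array([-0.01145448, -0.0085476 , -0.02104298]), 'opening': 0.9981094109436948} 0.017
```

View pics/top0.png

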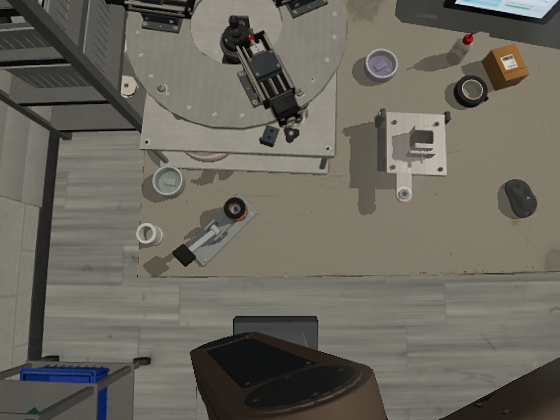

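View pics/side0.png

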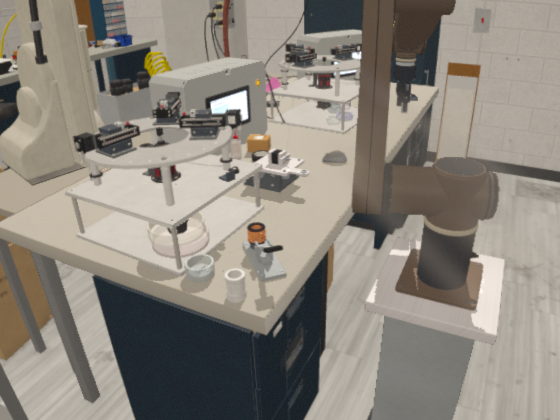

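The top view shows the coil at about (235,208), the handle pad at about (183,255) and the lug bolt at about (404,194). The cups are at about (149,232) and (168,181). I'll zoom in and measure.

```bash
cat > h.py <<'E'
import cv2, numpy as np
from plant import monitor, imaging, workorder, ctrl
def ray(n,uv):
    c=imaging.calibration(n); p=cv2.undistortPoints(np.array([[uv]],float),c["intrinsics"],c["dist_coeffs"])[0,0]
    T=c["cam_to_world"]; return T[:3,3], T[:3,:3]@np.array([p[0],-p[1],-1.])
def onz(n,uv,z):
    o,d=ray(n,uv); return o+d*(z-o[2])/d[2]
def proj(n,P):
    c=imaging.calibration(n);T=np.linalg.inv(c["cam_to_world"]);q=T[:3,:3]@np.array(P,float)+T[:3,3]
    return cv2.projectPoints(np.array([[q[0],-q[1],-q[2]]]),np.zeros(3),np.zeros(3),c["intrinsics"],c["dist_coeffs"])[0][0,0]
def tri(a,b):
    (o1,d1),(o2,d2)=ray("top",a),ray("side",b)
    A=np.stack([d1,-d2],1);s=np.linalg.lstsq(A,o2-o1,rcond=None)[0]
    p,q=o1+d1*s[0],o2+d2*s[1]; return (p+q)/2,np.linalg.norm(p-q)
def crop(im,x0,y0,w,h,k,name):
    cv2.imwrite(name,cv2.resize(im[y0:y0+h,x0:x0+w,::-1],None,fx=k,fy=k,interpolation=cv2.INTER_CUBIC))
E
python3 - <<'E'
import cv2
for n,(x,y,w,h) in dict(top=(130,160,140,120),side=(180,210,120,95)).items():
    im=cv2.imread(f"pics/{n}0.png"); 
    cv2.imwrite(f"pics/{n}0c.png",cv2.resize(im[y:y+h,x:x+w],None,fx=5 ,fy=5,interpolation=2))
im=cv2.imread("pics/top0.png");a=cv2.resize(im[100:210,360:460],None,fx=4,fy=4,interpolation=2)
im=cv2.imread("pics/side0.png");b=cv2.resize(im[130:200,230:330],None,fx=4,fy=4,interpolation=2)
cv2.imwrite("pics/m0t.png",a);cv2.imwrite("pics/m0s.png",b)
E
```

```text
(no output)
```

View pics/top0c.png

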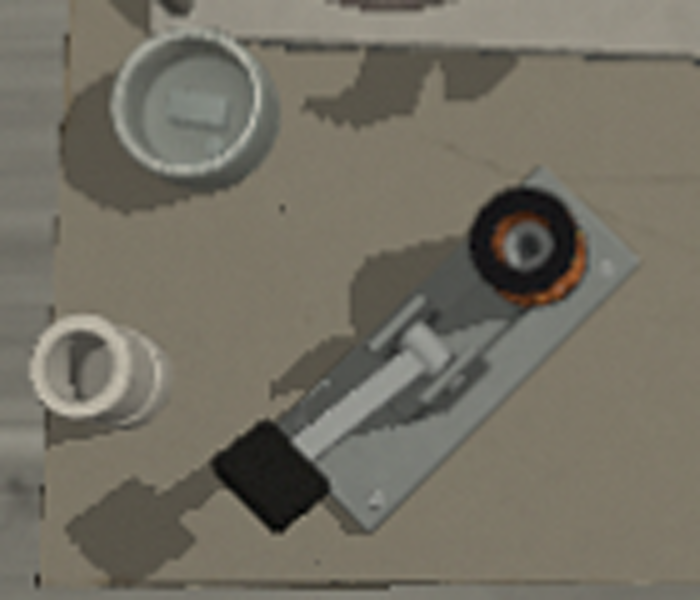

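View pics/side0c.png

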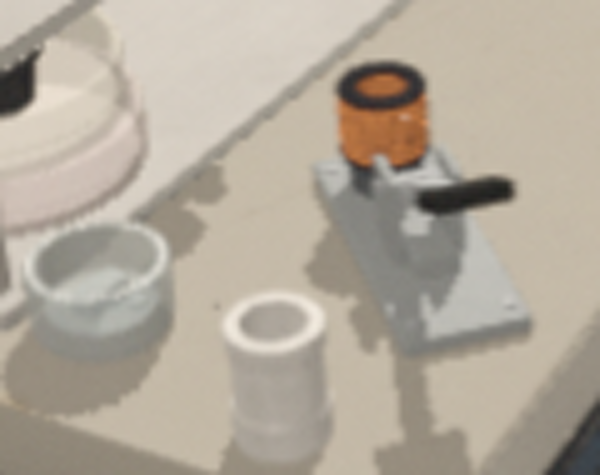

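View pics/m0t.png

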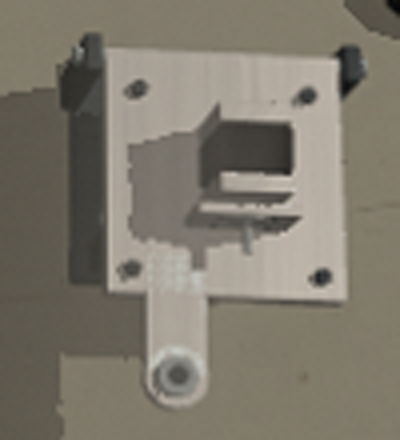

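View pics/m0s.png

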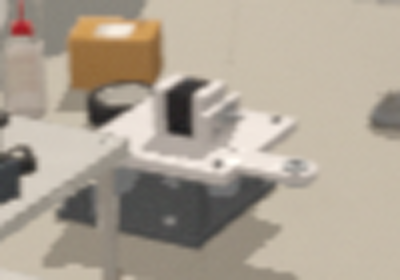

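Run:
```python
from h import *
t=cv2.imread("pics/top0.png"); s=cv2.imread("pics/side0.png")
f=lambda x,y:(130+x/5,160+y/5)
g=lambda x,y:(180+x/5,210+y/5)
P=lambda l,v:print(l,np.round(v,4))
# coil top: dark ellipse outer (525,243)
P("coil top",onz("top",f(525,243),.072))
P("coil tri",tri(f(525,243),g(381,86))) 
for n,p in dict(A=(542,167),B=(640,262),C=(370,532)).items(): P("base "+n,onz("top",f(*p),.010))
P("handle pad",onz("top",f(271,475),.097)); P("pad tri",tri(f(271,475),g(466,195)))
P("hub",onz("top",f(428,347),.052))
P("steel rim",onz("top",f(82,367),.066));P("mould rim",onz("top",f(190,103),.040))
m=lambda x,y:(360+x/4,100+y/4)
P("bolt",onz("top",m(177,375),.079)); P("bolt tri",tri(m(177,375),(230+296/4,130+165/4)))
for p in [(106,47),(338,60),(346,300),(108,292)]: P("plate",onz("top",m(*p),.075))
P("edge",onz("top",f(300,584),0)); 
# mask based coil top
x,y=f(525,243)
hsv=cv2.cvtColor(t,cv2.COLOR_BGR2HSV)
for nm,(x0,y0,x1,y1) in dict(coil=(215,190,255,225),pad=(165,240,200,272)).items():
    mk=(t[y0:y1,x0:x1].max(2)<52).astype(np.uint8)
    n,l,st,c=cv2.connectedComponentsWithStats(mk); i=1+st[1:,4].argmax()
    cc=max(cv2.findContours((l==i).astype(np.uint8),0,1)[0],key=len); e=cv2.fitEllipse(cc); r=cv2.minAreaRect(cc)
    print(nm,st[i],c[i]+[x0,y0],np.array(e[0])+[x0,y0],e[1:],r)
    P("",onz("top",np.array(e[0])+[x0,y0],.072 if nm=="coil" else .097))
```

```text
coil top [0.4886 0.0634 0.072 ]Traceback (most recent call last):
  File "<stdin>", line 8, in <module>
  File "<stdin>", line 5, in <lambda>
    return _wrapfunc(a, 'round', decimals=decimals, out=out)
    return _wrapit(obj, method, *args, **kwds)
    conv = _array_converter(obj)
ValueError: setting an array element with a sequence. The requested array has an inhomogeneous shape after 1 dimensions. The detected shape was (2,) + inhomogeneous part.
```

Run:
```python
from h import *
t=cv2.imread("pics/top0.png"); s=cv2.imread("pics/side0.png")
f=lambda x,y:(130+x/5,160+y/5)
g=lambda x,y:(180+x/5,210+y/5)
P=lambda l,v:print(l,np.round(np.hstack(v),4))
P("coil top",onz("top",f(525,243),.072))
P("coil tri",tri(f(525,243),g(381,86))) 
for n,p in dict(A=(542,167),B=(640,262),C=(370,532)).items(): P("base "+n,onz("top",f(*p),.010))
P("handle pad",onz("top",f(271,475),.097)); P("pad tri",tri(f(271,475),g(466,195)))
P("hub",onz("top",f(428,347),.052))
P("steel rim",onz("top",f(82,367),.066));P("mould rim",onz("top",f(190,103),.040))
m=lambda x,y:(360+x/4,100+y/4)
P("bolt",onz("top",m(177,375),.079)); P("bolt tri",tri(m(177,375),(230+296/4,130+165/4)))
for p in [(106,47),(338,60),(346,300),(108,292)]: P("plate",onz("top",m(*p),.075))
P("edge",onz("top",f(300,584),0)); 
for nm,(x0,y0,x1,y1) in dict(coil=(215,190,255,225),pad=(165,240,200,272)).items():
    mk=(t[y0:y1,x0:x1].max(2)<52).astype(np.uint8)
    n,l,st,c=cv2.connectedComponentsWithStats(mk); i=1+st[1:,4].argmax()
    cc=max(cv2.findContours((l==i).astype(np.uint8),0,1)[0],key=len); e=cv2.fitEllipse(cc)
    print(nm,np.array(e[0])+[x0,y0],e[1:])
    P("",onz("top",np.array(e[0])+[x0,y0],.072 if nm=="coil" else .097))
```

```text
coil top [0.4886 0.0634 0.072 ]
coil tri [0.49   0.0642 0.0694 0.0019]
base A [0.537  0.0638 0.01  ]
base B [0.4896 0.0156 0.01  ]
base C [0.3606 0.1438 0.01  ]
handle pad [0.3828 0.1699 0.097 ]
pad tri [0.3831 0.1713 0.0914 0.    ]
hub [0.4438 0.1103 0.052 ]
steel rim [0.4339 0.267  0.066 ]
mould rim [0.5637 0.2302 0.04  ]
bolt [ 0.5182 -0.3202  0.079 ]
bolt tri [ 0.5186 -0.3208  0.0767  0.    ]
plate [ 0.7173 -0.2919  0.075 ]
plate [ 0.7088 -0.4299  0.075 ]
plate [ 0.5622 -0.4221  0.075 ]
plate [ 0.5679 -0.2846  0.075 ]
edge [0.3362 0.1791 0.    ]
coil [234.10112381 207.9285183 ] ((19.87705421447754, 20.65827178955078), 48.27256393432617)
 [0.4902 0.0655 0.072 ]
pad [183.78431511 254.67710018] ((16.454103469848633, 22.34701156616211), 128.37152099609375)
 [0.3835 0.1708 0.097 ]
```

Run:
```python
from h import *
# turntable geometry
for nm,uv in dict(lowL=(150,165),lowR=(333,173),upR=(338,155),disc=(240,128)).items():
    print(nm,[np.round(onz("top",uv,z),3) for z in (0.02,.12,.25)])
for p in [(.45,-.5,0),(.45,-.5,.042)]: print(proj("top",p),proj("side",p))
# upper platform front right corner both views: top approx (335,173); side (262,205)leg foot (263,205)
print(tri((338,173),(257,165)),tri((265,127),(236,125)))
```

```text
lowL [array([0.609, 0.283, 0.02 ]), array([0.58 , 0.248, 0.12 ]), array([0.542, 0.202, 0.25 ])]
lowR [array([ 0.583, -0.167,  0.02 ]), array([ 0.557, -0.155,  0.12 ]), array([ 0.523, -0.14 ,  0.25 ])]
upR [array([ 0.629, -0.181,  0.02 ]), array([ 0.598, -0.168,  0.12 ]), array([ 0.557, -0.15 ,  0.25 ])]
disc [array([0.702, 0.061, 0.02 ]), array([0.663, 0.049, 0.12 ]), array([0.612, 0.033, 0.25 ])]
[469.64848986 227.20562688] [340.13954833 175.44849001]
[477.52073883 224.9670042 ] [340.51439527 165.06872348]
(array([ 0.57333212, -0.15119544,  0.15194953]), np.float64(0.05319560867878054)) (array([ 0.58560182, -0.01846094,  0.32252319]), np.float64(0.00010371751126602187))
```

Emit:
send_rows(
  rows=[
    [0.15, 0.2, 0.1, 0.03],
    [0.3, 0.4, 0.1, 0.06],
    [0.45, 0.6, 0.1, 0.09],
    [0.55, 0.8, 0.1, 0.115],
    [0.6, 1, 0.1, 0.14],
    [0.6, 1, 0.1, 0.16],
  ],
  jaw=0,
  newtons=40,
)

```text
time: 0.85
eef_pos: [0.447, -0.3174, 0.2778]
tcp_rot: [0.759, 0.651, 0.0, -0.0]
contact_force: [0.1, 0.5, 0.3]
opening: 1.001
```

Emit:
send_rows(
  rows=[
    [0.03, 0.2, -0.05, 0.03],
    [0.06, 0.4, -0.1, 0.06],
    [0.09, 0.6, -0.15, 0.09],
    [0.12, 0.8, -0.2, 0.115],
    [0.14, 1, -0.25, 0.14],
    [0.14, 1, -0.25, 0.15],
    [0.14, 1, -0.25, 0.15],
  ],
)

```text
time: 1.72
eef_pos: [0.4881, -0.0193, 0.2028]
tcp_rot: [0.383, 0.924, -0.0, -0.0]
contact_force: [0.3, -0.8, 0.3]
opening: 1.004
```

Emit:
send_rows(
  rows=[
    [0.0, 0.15, 0, 0],
    [0.002, 0.279, 0, 0],
    [0.002, 0.279, 0, 0],
    [0.002, 0.279, -0.1, 0],
    [0.002, 0.279, -0.2, 0],
    [0.002, 0.279, -0.25, 0],
    [0.002, 0.279, -0.25, 0],
  ],
)

```text
time: 2.6
eef_pos: [0.4885, 0.0627, 0.1274]
tcp_rot: [0.385, 0.923, -0.0, -0.001]
contact_force: [0.6, 0.8, 0.7]
opening: 1.0
```

Run:
```python
from h import *
t=imaging.read_camera("top");s=imaging.read_camera("side")
crop(t,130,140,160,140,4,"pics/t1.png");crop(s,180,170,140,110,4,"pics/s1.png")
```

```text
(no output)
```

View pics/t1.png

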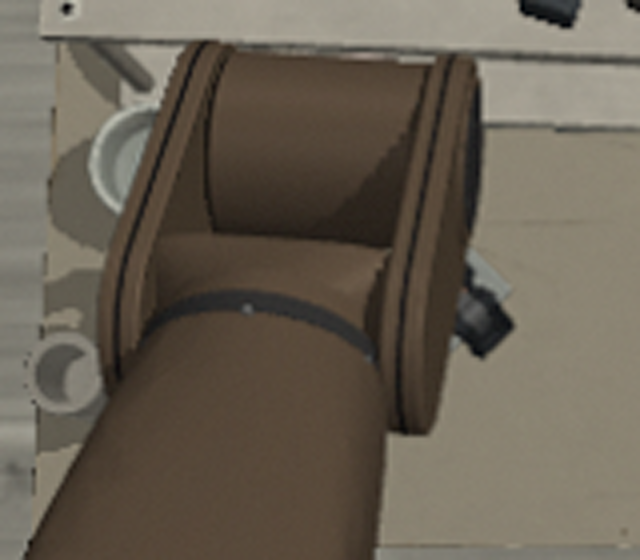

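View pics/s1.png

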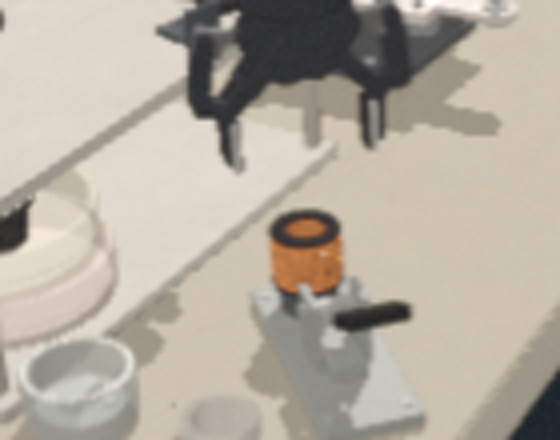

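The fingers straddle the coil at about (306,228) in the side crop. The wrist has room to the turntable, so I'm descending slowly.

Emit:
send_rows(
  rows=[
    [0.002, 0.003, -0.06, 0],
    [0.002, 0.003, -0.12, 0],
    [0.002, 0.003, -0.18, 0],
    [0.002, 0.003, -0.22, 0],
    [0.002, 0.003, -0.25, 0],
    [0.002, 0.003, -0.25, 0],
  ],
)

```text
time: 3.45
eef_pos: [0.4896, 0.0644, 0.0531]
tcp_rot: [0.384, 0.923, -0.0, -0.0]
contact_force: [0.3, 0.5, 1.0]
opening: 0.998
```

Emit:
send_rows(
  rows=[
    [0, 0, 0, 0],
    [0, 0, 0, 0],
    [0, 0, 0, 0],
    [0, 0, 0, 0],
    [0, 0, 0, 0],
    [0, 0, 0, 0],
  ],
  jaw=1,
  newtons=30,
)

```text
time: 4.2
eef_pos: [0.4904, 0.0645, 0.0543]
tcp_rot: [0.384, 0.923, 0.0, 0.001]
contact_force: [-1.2, 0.8, 6.0]
opening: 0.573
```

Emit:
send_rows(
  rows=[
    [0, 0, 0.04, 0],
    [0, 0, 0.08, 0],
    [0, 0, 0.12, 0],
    [0, 0, 0.16, 0],
    [0, 0, 0.2, 0],
    [0, 0, 0.25, 0],
    [0, 0, 0.32, 0],
    [0, 0, 0.4, 0],
    [0, 0, 0.45, 0],
    [0, 0, 0.45, 0],
  ],
)

```text
time: 5.45
eef_pos: [0.4905, 0.0644, 0.1899]
tcp_rot: [0.384, 0.923, 0.001, 0.002]
contact_force: [-0.0, 0.7, -0.7]
opening: 0.573
```

Run:
```python
from h import *
s=imaging.read_camera("side")
crop(s,180,150,140,130,4,"pics/s2.png")
```

```text
(no output)
```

View pics/s2.png

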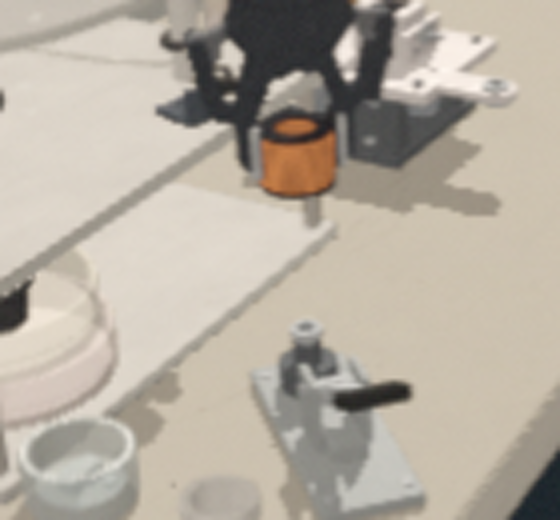

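Emit:
send_rows(
  rows=[
    [0, -0.2, 0, 0],
    [-0.02, -0.4, 0, 0],
    [-0.04, -0.6, 0, 0],
    [-0.06, -0.8, 0, 0],
    [-0.08, -1, 0, 0],
    [-0.08, -1, 0, 0],
  ],
)

```text
time: 6.25
eef_pos: [0.4645, -0.2389, 0.1872]
tcp_rot: [0.387, 0.922, -0.0, -0.001]
contact_force: [0.2, 1.1, -2.2]
opening: 0.573
```

Emit:
send_rows(
  rows=[
    [-0.02, -0.2, 0, 0],
    [-0.03, -0.4, 0, 0],
    [-0.04, -0.6, 0, 0],
    [-0.05, -0.8, 0, 0],
    [-0.05, -0.81, 0, 0],
    [-0.05, -0.81, -0.12, 0],
    [-0.05, -0.81, -0.24, 0],
    [-0.05, -0.81, -0.34, 0],
    [-0.05, -0.81, -0.42, 0],
    [-0.05, -0.81, -0.48, 0],
    [-0.05, -0.81, -0.5, 0],
    [-0.05, -0.81, -0.5, 0],
  ],
)

```text
time: 7.75
eef_pos: [0.451, -0.4781, 0.0383]
tcp_rot: [0.384, 0.923, 0.0, -0.0]
contact_force: [0.1, -0.1, -0.8]
opening: 0.574
```

Emit:
send_rows(
  rows=[
    [0, 0, -0.01, 0],
    [0, 0, -0.02, 0],
    [0, 0, -0.03, 0],
    [0, 0, -0.037, 0],
    [0, 0, -0.042, 0],
    [0, 0, -0.045, 0],
    [0, 0, -0.045, 0],
  ],
)

```text
time: 8.62
eef_pos: [0.4507, -0.4785, 0.0247]
tcp_rot: [0.384, 0.923, 0.0, -0.0]
contact_force: [-0.6, 0.6, -1.3]
opening: 0.581
```

Emit:
send_rows(
  rows=[
    [0, 0, -0.003, 0],
    [0, 0, -0.006, 0],
    [0, 0, -0.006, 0],
  ],
)

```text
time: 9.0
eef_pos: [0.4508, -0.4788, 0.0245]
tcp_rot: [0.384, 0.923, 0.0, -0.0]
contact_force: [-2.9, 2.1, 4.7]
opening: 0.573
```

Emit:
send_rows(
  rows=[
    [0, 0, 0, 0],
    [0, 0, 0, 0],
    [0, 0, 0, 0],
    [0, 0, 0, 0],
    [0, 0, 0, 0],
    [0, 0, 0.08, 0],
    [0, 0, 0.2, 0],
    [0, 0, 0.35, 0],
    [0, 0, 0.55, 0],
    [0, 0, 0.6, 0],
  ],
  jaw=0,
)

```text
time: 10.25
eef_pos: [0.4522, -0.4807, 0.2093]
tcp_rot: [0.384, 0.923, -0.003, 0.004]
contact_force: [-0.4, -0.6, 0.0]
opening: 0.996
```

Emit:
send_rows(
  rows=[
    [0, 0.2, 0, 0],
    [0, 0.4, 0, 0],
    [0, 0.6, 0, 0],
    [-0.02, 0.8, 0, 0],
    [-0.02, 1, 0, 0],
    [-0.02, 1, 0, 0],
  ],
)

```text
time: 11.0
eef_pos: [0.4437, -0.1748, 0.2016]
tcp_rot: [0.382, 0.924, 0.0, -0.001]
contact_force: [1.2, -1.1, -0.1]
opening: 0.999
```

Run:
```python
from h import *
t=imaging.read_camera("top");s=imaging.read_camera("side")
crop(t,130,130,400,150,2,"pics/t3.png");crop(s,180,120,200,170,4,"pics/s3.png")
```

```text
(no output)
```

View pics/t3.png

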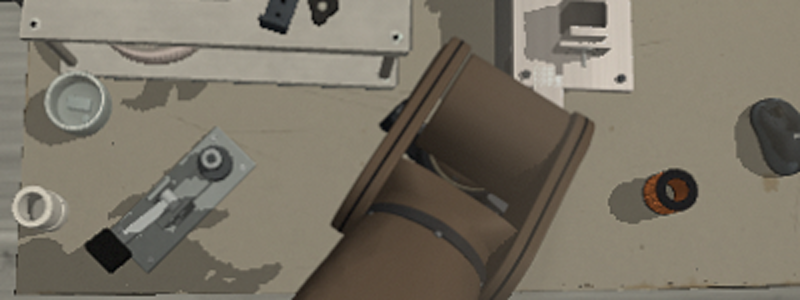

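View pics/s3.png

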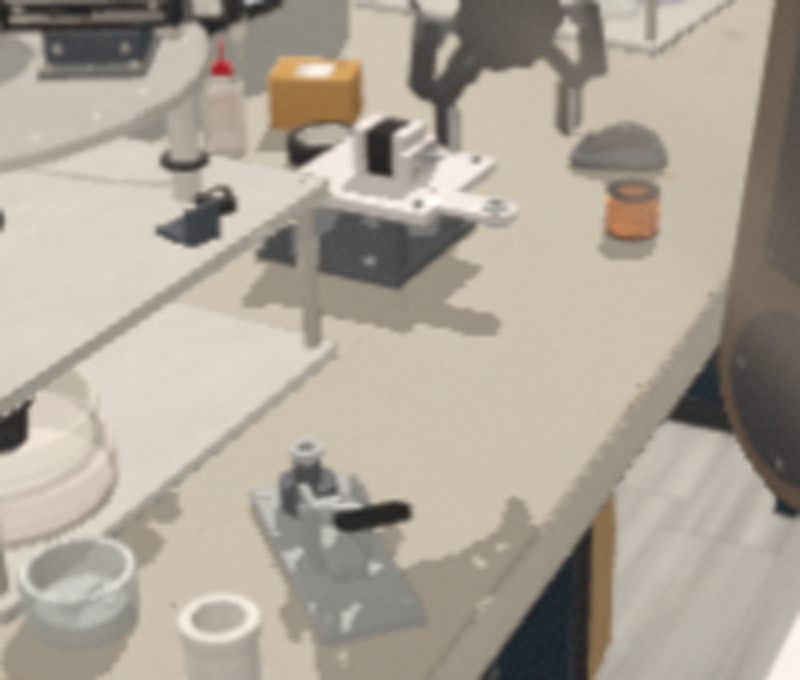

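The coil stands upright at about (632,208) in the side crop, and the jack hasn't moved. I'll refine the saddle position and jack yaw, then grip it.

Run:
```python
from h import *
t=imaging.read_camera("top")
crop(t,165,180,100,95,7,"pics/t4.png")
```

```text
(no output)
```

View pics/t4.png

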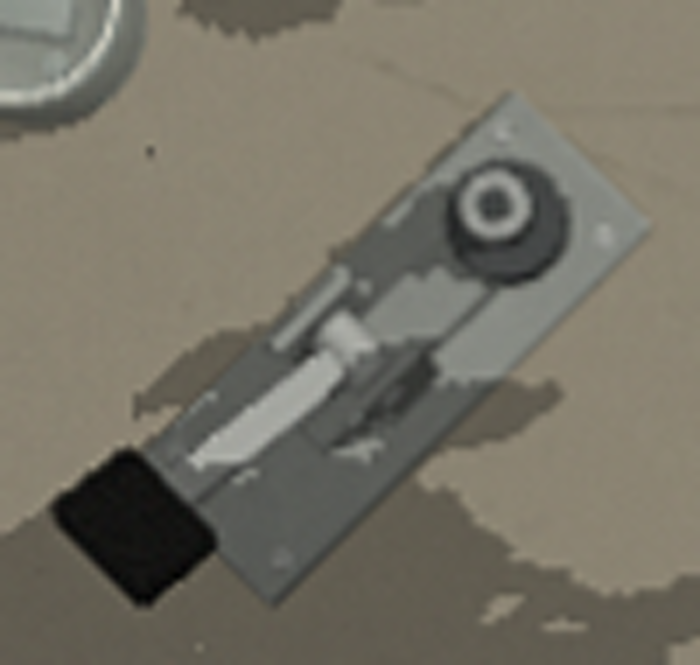

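Run:
```python
from h import *
f=lambda x,y:(165+x/7,180+y/7)
S=onz("top",f(495,205),.056);print("saddle",S)
q=[onz("top",f(*p),.010)[:2] for p in ((512,92),(651,226),(273,605))]
d=q[1]-q[2];yaw=np.arctan2(d[1],d[0]);print("yaw",np.degrees(yaw), np.linalg.norm(d),np.linalg.norm(q[0]-q[1]))
u=np.array([np.cos(yaw),np.sin(yaw)])
print("ram from base",(q[0]+q[1])/2-.035*u)
# side view saddle: crop s3 (306,447)/4+(180,120)
print(tri(f(495,205),(180+306/4,120+448/4)))
print("grip",S[:2]-.068*u)
```

```text
saddle [0.48978493 0.06385352 0.056     ]
yaw -44.7402243645826 0.1820953683189754 0.06829841906601081
ram from base [0.48887054 0.06465417]
(array([0.49048983, 0.06426628, 0.05416898]), np.float64(0.0008394773720668067))
grip [0.44148416 0.11171828]
```

Emit:
send_rows(
  rows=[
    [0, 0.2, 0, 0],
    [0, 0.4, 0, 0],
    [0, 0.6, 0, 0],
    [-0.005, 0.8, 0, 0],
    [-0.009, 0.957, 0, 0],
    [-0.009, 0.957, -0.05, 0],
    [-0.009, 0.957, -0.15, 0],
    [-0.009, 0.957, -0.25, 0],
    [-0.009, 0.957, -0.33, 0],
    [-0.009, 0.957, -0.35, 0],
    [-0.009, 0.957, -0.35, 0],
  ],
)

```text
time: 12.52
eef_pos: [0.4423, 0.1074, 0.0977]
tcp_rot: [0.385, 0.923, -0.0, -0.0]
contact_force: [0.5, -0.2, 0.0]
opening: 0.999
```

Run:
```python
from h import *
s=imaging.read_camera("side")
crop(s,180,150,140,150,4,"pics/s5.png")
```

```text
(no output)
```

View pics/s5.png

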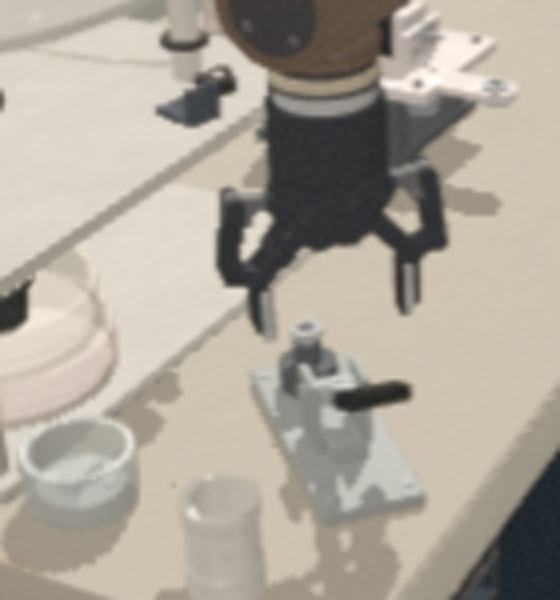

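Emit:
send_rows(
  rows=[
    [-0.003, 0.014, 0, 0],
    [-0.003, 0.014, -0.04, 0],
    [-0.003, 0.014, -0.08, 0],
    [-0.003, 0.014, -0.12, 0],
    [-0.003, 0.014, -0.155, 0],
    [-0.003, 0.014, -0.17, 0],
    [-0.003, 0.014, -0.17, 0],
  ],
)

```text
time: 13.45
eef_pos: [0.4409, 0.1127, 0.0466]
tcp_rot: [0.384, 0.923, -0.0, -0.0]
contact_force: [-0.5, -0.2, 0.0]
opening: 0.999
```

Emit:
send_rows(
  rows=[
    [0, 0, 0, 0],
    [0, 0, 0, 0],
    [0, 0, 0, 0],
    [0, 0, 0, 0],
    [0, 0, 0, 0],
    [0, 0, 0, 0],
    [0, 0, 0, 0],
  ],
  jaw=1,
  newtons=50,
)

```text
time: 14.32
eef_pos: [0.4419, 0.113, 0.0479]
tcp_rot: [0.384, 0.923, 0.001, 0.001]
contact_force: [-0.6, 2.2, 5.4]
opening: 0.493
```

Run:
```python
from h import *
s=imaging.read_camera("side");t=imaging.read_camera("top")
crop(s,210,180,100,110,6,"pics/s6.png");crop(t,130,150,150,130,4,"pics/t6.png")
```

```text
(no output)
```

View pics/s6.png

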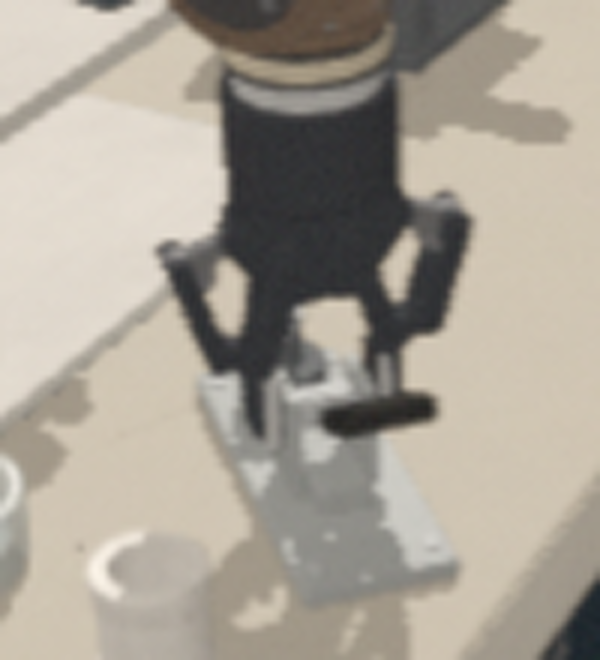

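View pics/t6.png

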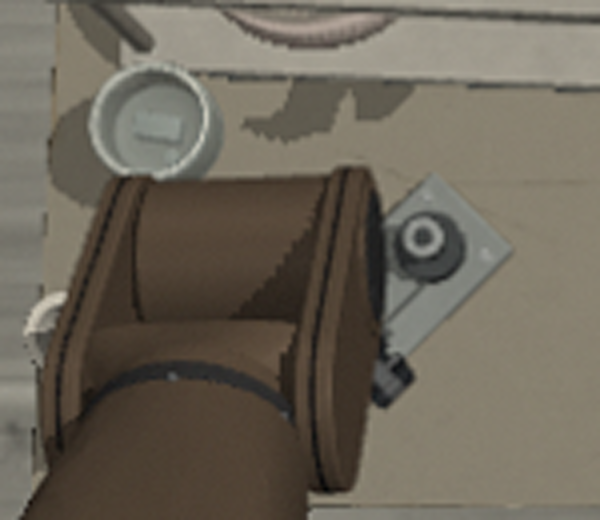

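Emit:
send_rows(
  rows=[
    [0.01, -0.03, 0, 0],
    [0.02, -0.08, 0, 0],
    [0.03, -0.14, 0, 0],
    [0.04, -0.21, 0, 0],
    [0.05, -0.28, 0, 0],
    [0.055, -0.35, 0, 0],
    [0.06, -0.42, 0, 0],
    [0.06, -0.49, 0, 0],
    [0.06, -0.56, 0, 0],
    [0.06, -0.63, 0, 0],
    [0.06, -0.69, 0, 0],
    [0.06, -0.73, 0, 0],
    [0.06, -0.75, 0, 0],
    [0.06, -0.75, 0, 0],
  ],
  newtons=70,
)

```text
time: 16.18
eef_pos: [0.4594, -0.1108, 0.048]
tcp_rot: [0.385, 0.923, 0.002, -0.001]
contact_force: [-2.1, 8.7, 10.0]
opening: 0.483
```

Run:
```python
from h import *
s=imaging.read_camera("side");t=imaging.read_camera("top")
crop(s,220,120,150,140,4,"pics/s7.png");crop(t,220,130,200,150,4,"pics/t7.png")
```

```text
(no output)
```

View pics/s7.png

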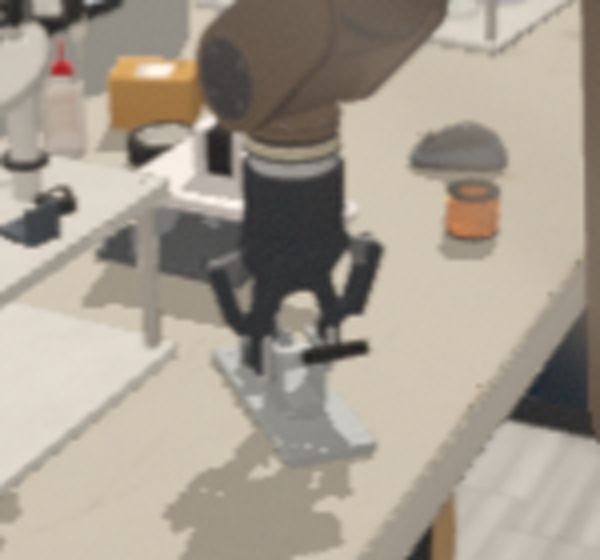

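View pics/t7.png

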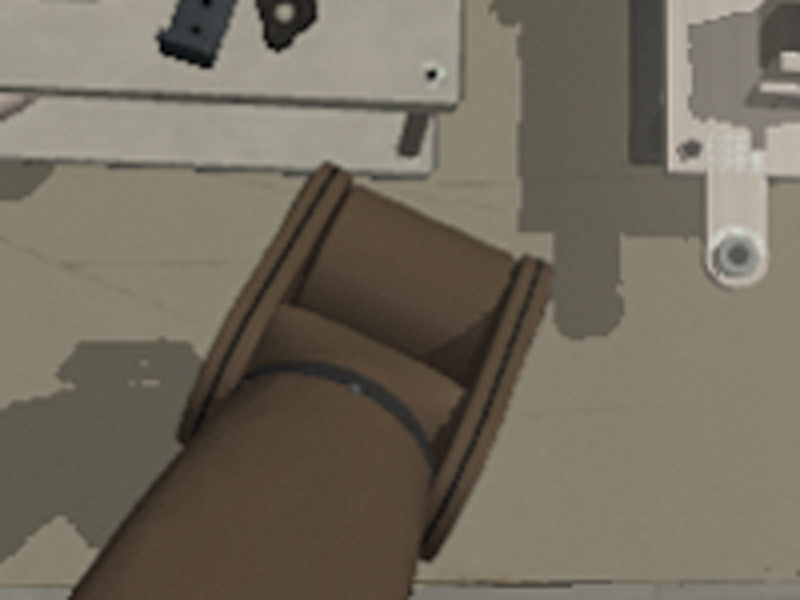

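Emit:
send_rows(
  rows=[
    [-0.01, -0.06, 0, 0.005],
    [-0.03, -0.13, 0, 0.015],
    [-0.05, -0.2, 0, 0.03],
    [-0.07, -0.27, 0, 0.045],
    [-0.09, -0.34, 0, 0.06],
    [-0.11, -0.41, 0, 0.075],
    [-0.13, -0.48, 0, 0.09],
    [-0.13, -0.54, 0, 0.105],
    [-0.13, -0.6, 0, 0.117],
    [-0.13, -0.64, 0, 0.117],
    [-0.13, -0.66, 0, 0.117],
    [-0.13, -0.66, 0, 0.117],
  ],
)

```text
time: 17.77
eef_pos: [0.4201, -0.3072, 0.048]
tcp_rot: [0.027, 1.0, 0.004, -0.001]
contact_force: [-0.8, 12.8, 15.1]
opening: 0.487
```

Run:
```python
from h import *
s=imaging.read_camera("side");t=imaging.read_camera("top")
crop(s,250,110,130,120,5,"pics/s8.png");crop(t,340,140,130,110,6,"pics/t8.png")
```

```text
(no output)
```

View pics/s8.png

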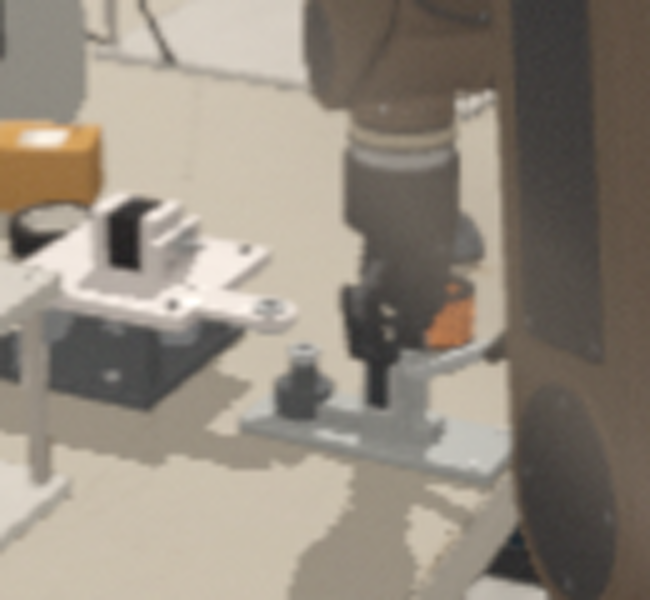

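View pics/t8.png

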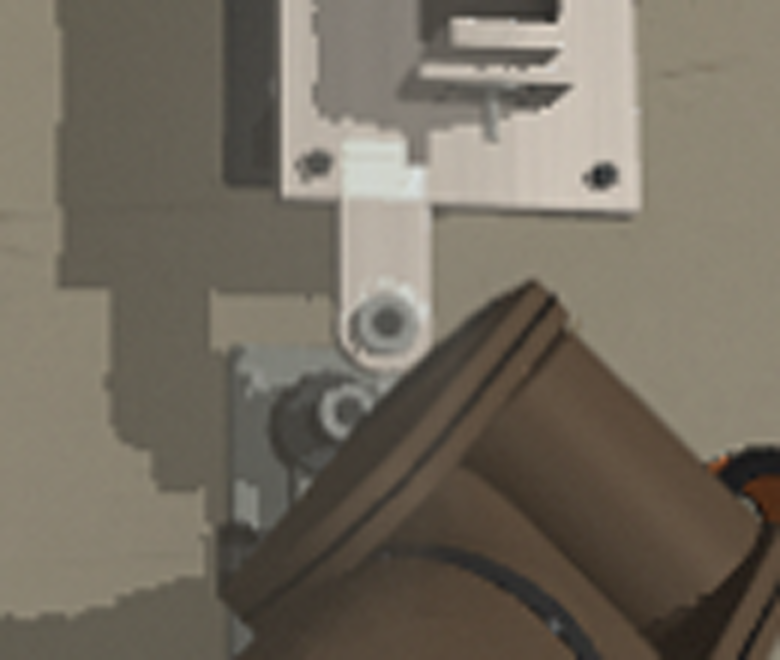

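Run:
```python
from h import *
f=lambda x,y:(340+x/6,140+y/6)
S=onz("top",f(347,411),.056);L=onz("top",f(387,322),.079);L2=onz("top",f(386,322),.075)
print(S,L,L2,(L-S)[:2])
c=lambda x,y:(250+x/5,110+y/5)
print("tri saddle",tri(f(347,411),c(303,350)),"bolt",tri(f(387,322),c(269,308)))
a=onz("top",f(234,345),.01);b=onz("top",f(231,655),.01);d=a-b;print("yaw",np.degrees(np.arctan2(d[1],d[0])))
for p,q in (((283,0),(281,197)),((341,200),(341,330)),((429,200),(432,320))):
    d=onz("top",f(*p),.075)-onz("top",f(*q),.075);print("mach",np.degrees(np.arctan2(d[1],d[0])))
```

```text
[ 0.48835956 -0.31004531  0.056     ] [ 0.51835281 -0.32073495  0.079     ] [ 0.5191868  -0.32154669  0.075     ] [ 0.02999326 -0.01068965]
tri saddle (array([ 0.48921759, -0.31056874,  0.05353733]), np.float64(0.0009375370084004691)) bolt (array([ 0.51950456, -0.32188519,  0.07480007]), np.float64(0.0005927504412018787))
yaw -3.228433964387813
mach -3.7578201868528844
mach -3.3188274837525182
mach -2.3062083221470098
```

Emit:
send_rows(
  rows=[
    [0.0, -0.02, 0, 0],
    [0.01, -0.036, 0, 0],
    [0.03, -0.036, 0, 0],
    [0.05, -0.036, 0, 0],
    [0.07, -0.036, 0, 0],
    [0.09, -0.036, 0, 0],
    [0.1, -0.036, 0, 0],
    [0.1, -0.036, 0, 0],
    [0.1, -0.036, 0, 0],
  ],
)

```text
time: 19.0
eef_pos: [0.4467, -0.3211, 0.048]
tcp_rot: [0.025, 1.0, 0.001, -0.005]
contact_force: [-13.2, 1.5, 15.2]
opening: 0.489
```

Run:
```python
from h import *
s=imaging.read_camera("side");t=imaging.read_camera("top")
crop(s,250,110,130,120,5,"pics/s9.png");crop(t,340,140,130,110,6,"pics/t9.png")
```

```text
(no output)
```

View pics/s9.png

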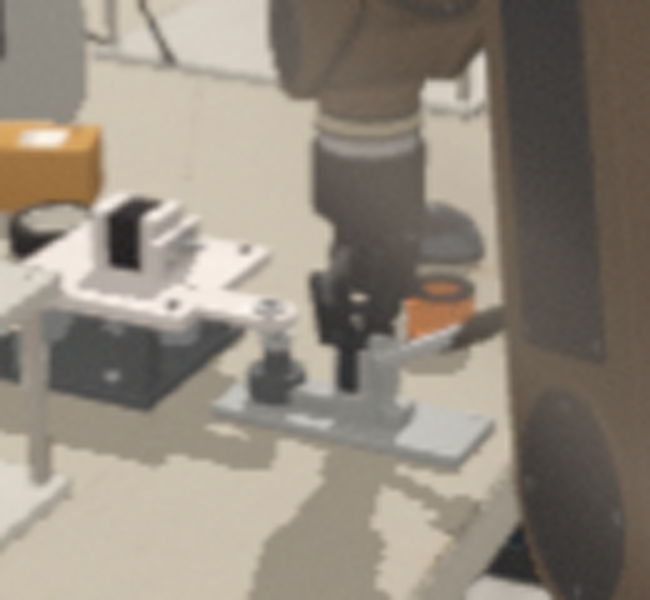

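View pics/t9.png

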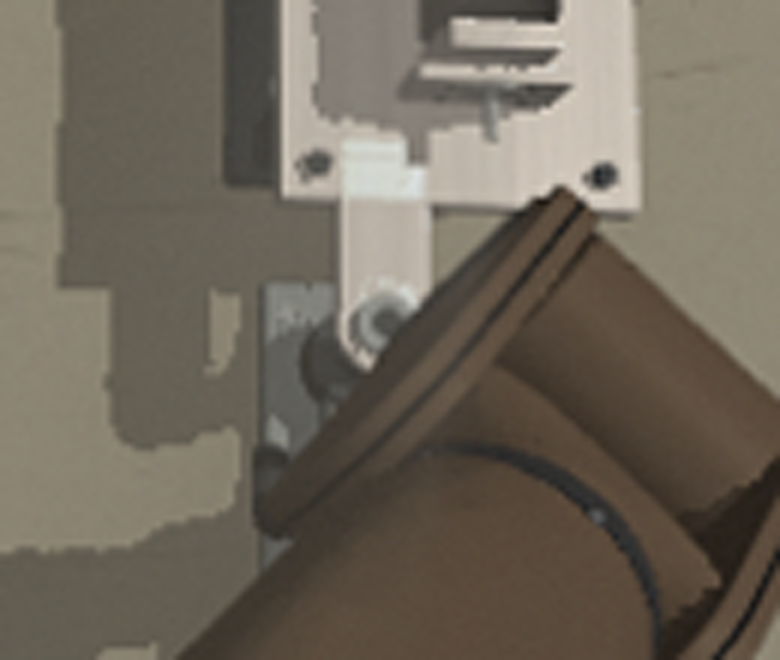

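Emit:
send_rows(
  rows=[
    [0, 0, 0.004, 0],
    [0, 0, 0.008, 0],
    [0, 0, 0.008, 0],
    [0, 0, 0.008, 0],
  ],
)

```text
time: 19.6
eef_pos: [0.449, -0.3203, 0.0482]
tcp_rot: [0.026, 1.0, 0.001, -0.001]
contact_force: [-3.4, -0.1, -3.6]
opening: 0.488
```

Emit:
send_rows(
  rows=[
    [0.004, 0.01, 0, 0],
    [0.004, 0.01, 0, 0],
    [0.004, 0.01, 0, 0],
  ],
)

```text
time: 19.98
eef_pos: [0.4514, -0.3173, 0.0488]
tcp_rot: [0.026, 1.0, 0.001, -0.0]
contact_force: [1.6, -0.4, -7.6]
opening: 0.486
```

Run:
```python
from h import *
s=imaging.read_camera("side");t=imaging.read_camera("top")
crop(s,280,150,80,60,8,"pics/s10.png");crop(t,370,170,60,60,9,"pics/t10.png")
```

```text
(no output)
```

View pics/s10.png

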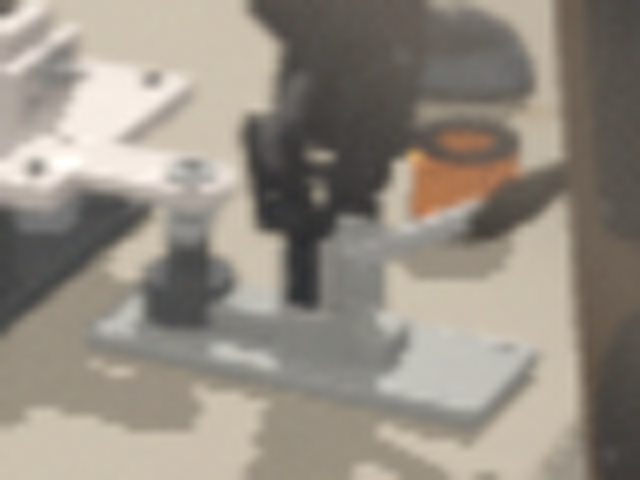

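View pics/t10.png

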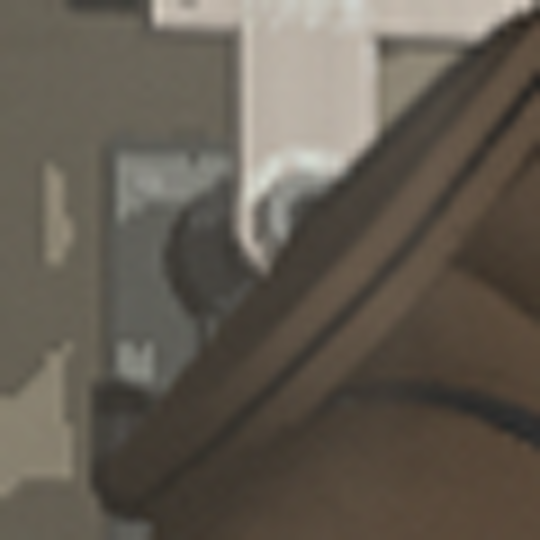

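Emit:
send_rows(
  rows=[
    [-0.001, -0.001, -0.004, 0],
    [-0.003, -0.001, -0.006, 0],
    [-0.003, -0.001, -0.006, 0],
  ],
)

```text
time: 20.45
eef_pos: [0.4509, -0.3183, 0.0482]
tcp_rot: [0.027, 1.0, 0.0, 0.001]
contact_force: [1.2, 2.7, -3.6]
opening: 0.491
```

Emit:
send_rows(
  rows=[
    [0, 0, 0, 0],
    [0, 0, 0, 0],
    [0, 0, 0, 0],
    [0, 0, 0, 0],
    [0, 0, 0, 0],
    [0, 0, 0, 0],
    [0, 0, 0.06, 0],
    [0, 0, 0.12, 0],
    [0, 0, 0.25, 0],
    [0, 0, 0.4, 0],
    [0, 0, 0.5, 0],
    [0, 0, 0.5, 0],
  ],
  jaw=0,
)

```text
time: 21.95
eef_pos: [0.452, -0.3199, 0.2028]
tcp_rot: [0.026, 1.0, -0.003, 0.003]
contact_force: [0.1, -0.2, -0.4]
opening: 1.002
```

Emit:
send_rows(
  rows=[
    [0, 0.2, 0.1, 0],
    [0, 0.4, 0.1, 0],
    [0, 0.6, 0.1, 0],
    [0, 0.8, 0.1, 0],
    [0, 0.8, 0.1, 0],
  ],
)

```text
time: 22.58
eef_pos: [0.4493, -0.0747, 0.2265]
tcp_rot: [0.023, 1.0, 0.001, -0.001]
contact_force: [-0.2, -1.1, 0.3]
opening: 0.999
```

Run:
```python
from h import *
s=imaging.read_camera("side");t=imaging.read_camera("top")
crop(s,260,130,100,90,7,"pics/s11.png");crop(t,360,140,100,120,5,"pics/t11.png")
```

```text
(no output)
```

View pics/s11.png

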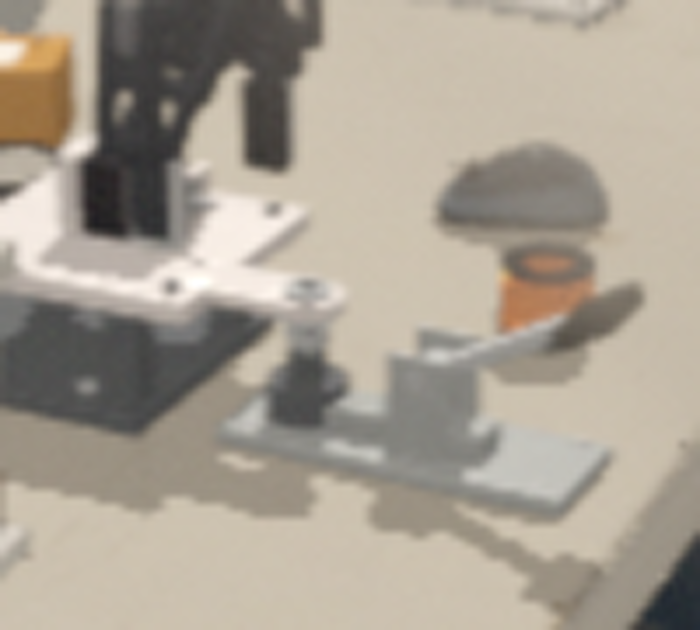

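View pics/t11.png

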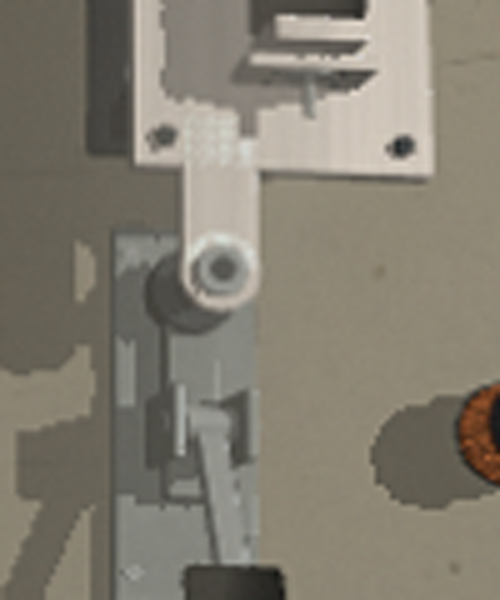

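Released, with the handle still up. Now I'll check the jack's position from its base corners and handle pad.

Run:
```python
from h import *
s=imaging.read_camera("side");t=imaging.read_camera("top")
crop(t,370,225,60,60,10,"pics/t12.png")
f=lambda x,y:(360+x/5,140+y/5)
A=onz("top",f(114,236),.01)[:2];a2=onz("top",f(114,590),.01)[:2]
u=(A-a2)/np.linalg.norm(A-a2);n=np.array([u[1],-u[0]])
print("yaw",np.degrees(np.arctan2(u[1],u[0])))
R=A-.035*u+.035*n;print("ram by corner",R)
r2=onz("top",f(260,400),.01)[:2];print("width",(r2-A)@n)
L=onz("top",f(222,268),.079)[:2];print("bolt",L,"diff",R-L)
g=lambda x,y:(260+x/7,130+y/7)
# side view corners at z=.01 : front-left top corner? near-left (562,508), (608,447), (217,437)
C=[onz("side",g(*p),.010)[:2] for p in ((562,500),(608,447),(217,430))]
print("side corners",C,np.linalg.norm(C[0]-C[2]),np.linalg.norm(C[0]-C[1]))
print("bolt side",onz("side",g(308,290),.079))
```

```text
yaw -2.7787684036016107
ram by corner [ 0.51258804 -0.32226469]
width 0.07055573490469272
bolt [ 0.51850861 -0.3205165 ] diff [-0.00592058 -0.00174818]
side corners [array([ 0.37132211, -0.2814539 ]), array([ 0.36994548, -0.34324606]), array([ 0.5515852 , -0.28458518])] 0.18029028066840866 0.061807490996549114
bolt side [ 0.51586261 -0.31459534  0.079     ]
```

View pics/t12.png

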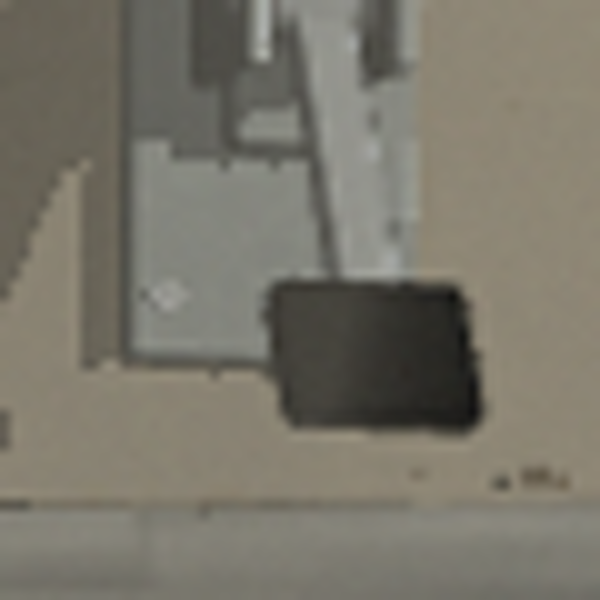

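Run:
```python
from h import *
f8=lambda x,y:(340+x/6,140+y/6)
A8=onz("top",f8(235,345),.01);S8=onz("top",f8(347,411),.056);u=np.array([np.cos(-.049),np.sin(-.049)])
print("t8 front-saddle",(A8-S8)[:2]@u,(A8-S8)[:2]@[-u[1],u[0]])
f=lambda x,y:(360+x/5,140+y/5)
A=onz("top",f(114,236),.01);print("now ram from t8 offset",A[:2]-(A8-S8)[:2])
f12=lambda x,y:(370+x/10,225+y/10)
B=onz("top",f12(130,357),.01);print("back corner",B,"ram",B[:2]+.15*u+.035*np.array([u[1],-u[0]]),"len",np.linalg.norm(A-B))
H=onz("top",f12(376,356),.097);print("handle",H,"ram",H[:2]+.148*u)
# detected edges by gradient
t=imaging.read_camera("top").astype(int)
print("col384 front",t[180:196,385].sum(1)); print("col384 back",t[252:268,385].sum(1))
s=imaging.read_camera("side");crop(s,290,155,40,40,15,"pics/s13.png")
print(proj("side",(.5185,-.3205,.063)),proj("side",(.5185,-.3205,.056)),proj("side",(.5185,-.3205,.079)))
```

```text
t8 front-saddle 0.03375141176882875 0.03290435493467444
now ram from t8 offset [ 0.5139211  -0.32021433]
back corner [ 0.37113117 -0.28085265  0.01      ] ram [ 0.51923682 -0.3231577 ] len 0.17829886370266645
handle [ 0.36730081 -0.31367126  0.097     ] ram [ 0.51512317 -0.32092036]
col384 front [299 300 298 297 289 286 286 355 394 409 423 419 402 334 288 286]
col384 back [396 409 451 366 392 397 390 402 309 249 392 385 385 379 383 381]
[303.99931094 174.96991017] [304.00321191 176.83868401] [303.98996724 170.67072579]
```

View pics/s13.png

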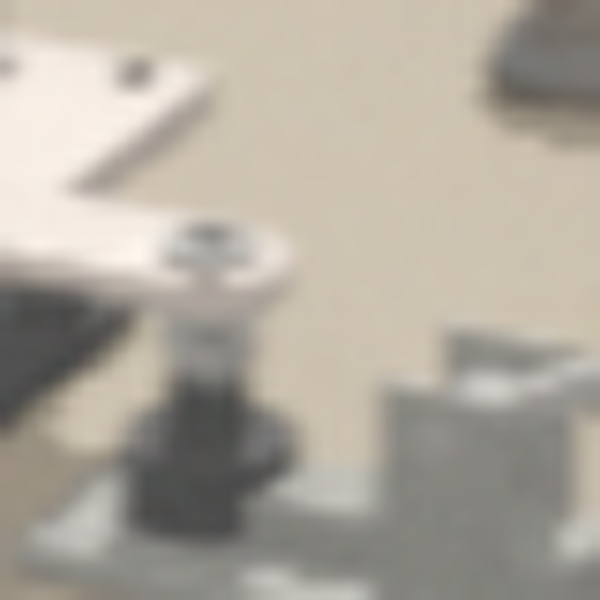

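Emit:
send_rows(
  rows=[
    [0, -0.2, 0, 0],
    [-0.05, -0.4, 0, 0],
    [-0.15, -0.6, 0, 0],
    [-0.25, -0.75, 0, 0],
    [-0.273, -0.797, 0, 0],
    [-0.273, -0.797, -0.1, 0],
    [-0.273, -0.797, -0.2, 0],
    [-0.273, -0.797, -0.25, 0],
    [-0.273, -0.797, -0.25, 0],
  ],
  jaw=1,
  newtons=40,
)

```text
time: 24.0
eef_pos: [0.3682, -0.3169, 0.1515]
tcp_rot: [0.026, 1.0, 0.001, -0.001]
contact_force: [0.2, 0.0, 0.6]
opening: -0.0
```

Run:
```python
from h import *
s=imaging.read_camera("side");t=imaging.read_camera("top")
crop(s,250,100,150,130,5,"pics/s14.png");crop(t,330,150,130,130,4,"pics/t14.png")
```

```text
(no output)
```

View pics/s14.png

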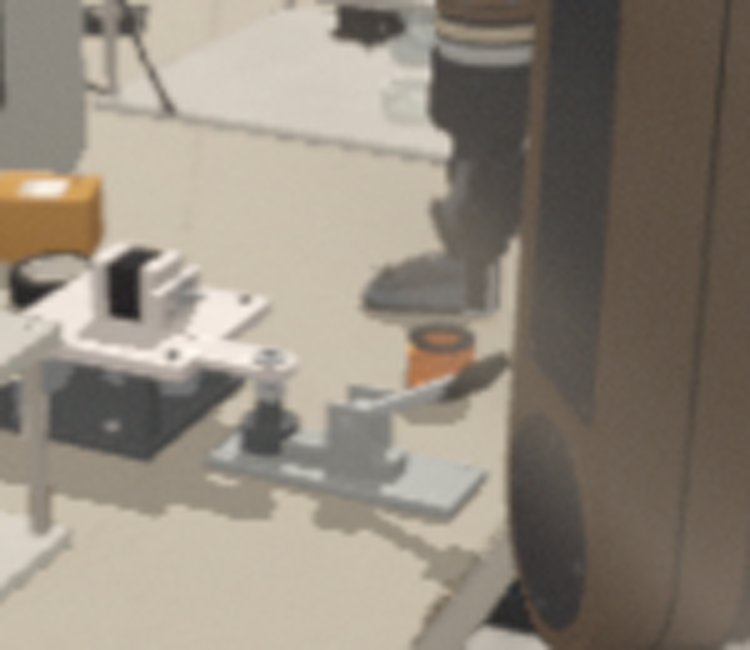

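View pics/t14.png

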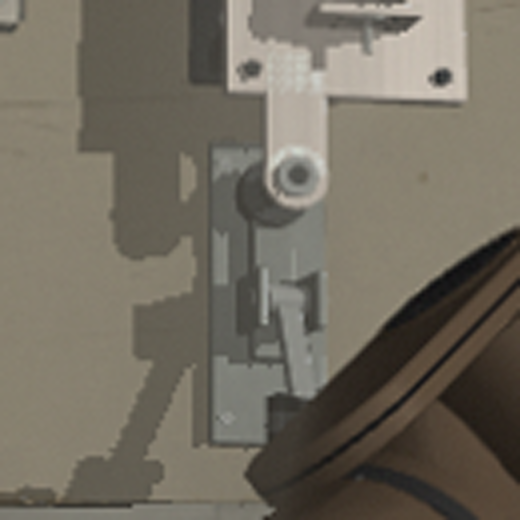

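Emit:
send_rows(
  rows=[
    [0, 0.01, -0.04, 0],
    [0, 0.01, -0.08, 0],
    [0, 0.01, -0.1, 0],
    [0, 0.01, -0.11, 0],
    [-0.005, 0.01, -0.12, 0],
    [-0.01, 0.01, -0.13, 0],
    [-0.012, 0.01, -0.14, 0],
    [-0.012, 0.01, -0.14, 0],
  ],
)

```text
time: 25.1
eef_pos: [0.3648, -0.3148, 0.1107]
tcp_rot: [0.026, 1.0, -0.0, -0.0]
contact_force: [-0.0, 1.2, 4.5]
opening: 0.004
```

Emit:
send_rows(
  rows=[
    [-0.006, 0, -0.015, 0],
    [-0.012, 0, -0.03, 0],
    [-0.018, 0, -0.045, 0],
    [-0.023, 0, -0.06, 0],
    [-0.028, 0, -0.075, 0],
    [-0.032, 0, -0.09, 0],
    [-0.035, 0, -0.1, 0],
    [-0.037, 0, -0.11, 0],
    [-0.038, 0, -0.118, 0],
    [-0.038, 0, -0.118, 0],
    [-0.038, 0, -0.118, 0],
  ],
)

```text
time: 26.48
eef_pos: [0.3543, -0.3146, 0.0757]
tcp_rot: [0.027, 1.0, -0.0, 0.001]
contact_force: [1.5, 2.3, 6.9]
opening: -0.003
```

Run:
```python
from h import *
s=imaging.read_camera("side");t=imaging.read_camera("top")
crop(s,270,140,100,90,7,"pics/s15.png");crop(t,360,140,100,120,5,"pics/t15.png")
print(monitor.get_state()["contact_force"])
```

```text
[1.96571847 2.88257908 5.59418654]
```

View pics/s15.png

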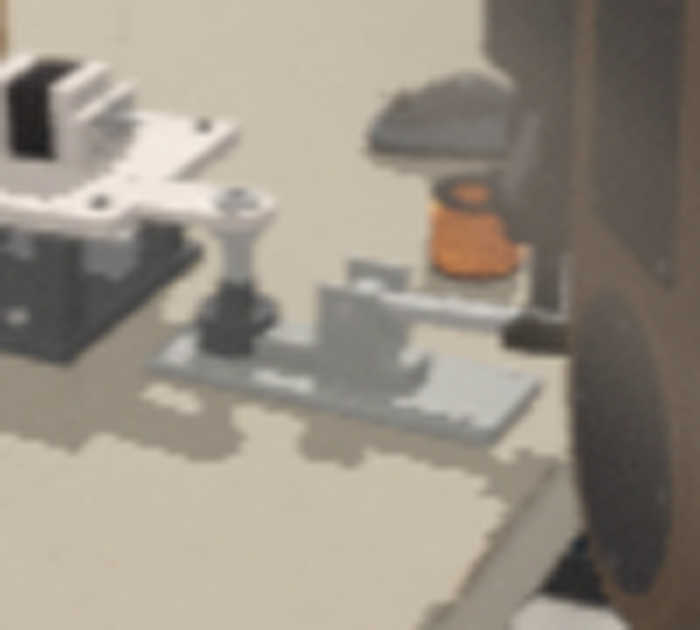

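View pics/t15.png

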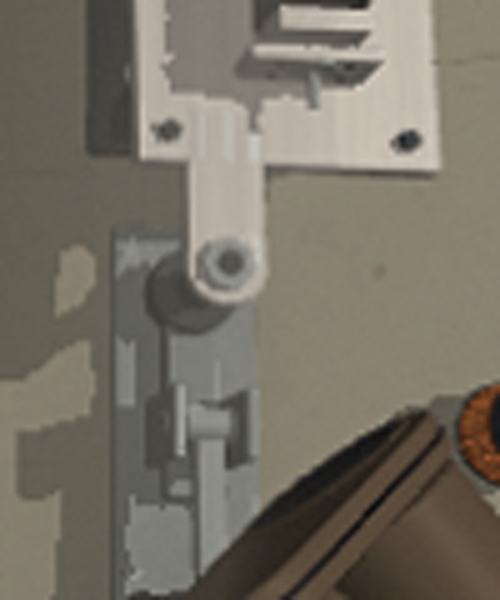

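Emit:
send_rows(
  rows=[
    [-0.001, 0, -0.005, 0],
    [-0.001, 0, -0.01, 0],
    [-0.001, 0, -0.01, 0],
    [-0.001, 0, -0.01, 0],
  ],
)

```text
time: 27.08
eef_pos: [0.3542, -0.3147, 0.0737]
tcp_rot: [0.027, 1.0, 0.0, 0.001]
contact_force: [-0.6, 4.4, 13.8]
opening: 0.004
```

Emit:
send_rows(
  rows=[
    [0, 0, 0, 0],
    [0, 0, 0, 0],
    [0, 0, 0, 0],
    [0, 0, 0, 0],
  ],
)

```text
time: 27.58
eef_pos: [0.3542, -0.3147, 0.0738]
tcp_rot: [0.027, 1.0, 0.0, 0.001]
contact_force: [-0.2, 4.5, 13.1]
opening: -0.001
```

Run:
```python
from h import *
s=imaging.read_camera("side");t=imaging.read_camera("top")
cv2.imwrite("pics/both16.png",np.hstack([cv2.resize(s[150:210,280:340,::-1],None,fx=6.5,fy=6.5,interpolation=2),cv2.resize(t[180:240,375:435,::-1],None,fx=6.5,fy=6.5,interpolation=2)]))
st=monitor.get_state();print(st["contact_force"],st["eef_pos"],st["time"])
```

```text
[ 1.21679493  5.18993998 12.29351987] [ 0.35416078 -0.31467488  0.07372886] 27.675
```

View pics/both16.png

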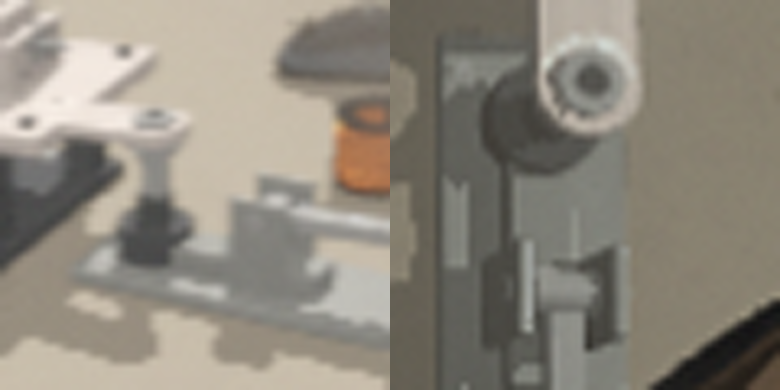

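Run:
```python
from h import *
k=6.5
sf=lambda x,y:(280+(x+.5)/k-.5,150+(y+.5)/k-.5); tf=lambda x,y:(375+(x-390+.5)/k-.5,180+(y+.5)/k-.5)
B=tri(tf(592,83),sf(154,121));print("bolt",B)
A=onz("top",tf(440,38),.01)[:2];u=np.array([.9988,-.0489]);n=np.array([u[1],-u[0]])
print("ram",A-.035*u+.035*n)
```

```text
bolt (array([ 0.52031768, -0.32063523,  0.08772405]), np.float64(0.0016471707021849219))
ram [ 0.51703196 -0.32117596]
```

Run:
```python
from plant import workorder,monitor
print(workorder.sign_off()); print(monitor.get_state()["contact_force"])
```

```text
the job is handed in; nothing more can be done
None
the job is handed in; nothing more can be done
```

The job is handed in, with the jack raising the plate and the arm still holding the pump handle down. I lifted the coil off the ram and stood it upright at about (0.45, -0.48). I gripped the jack by its cheek plates, slid it until the saddle was under the lift pad, let go, and pressed the handle to its stop with shut fingers. It took about 28 s of the 72 s allowed.

**Last checks, just before hand-in:**
- **Handle:** the fingertips were at about 57 mm with about 12–14 N on the handle, which matches fully down.
- **Plate:** the bolt head measured 88 mm high, up from 75–77 mm, so the pad rose about 11–13 mm.
- **Alignment:** the jack's ram measured about 3 mm from the bolt centre.
- **Coil:** it was upright and untouched in the last pictures.
- **Cups:** I kept the arm clear of them but did not measure them again at the end.

**Checks that disagreed:** after I released the jack, the alignment estimates differed. One base corner gave 6 mm off centre, while the opposite corner and the tool position gave about 1 mm. All of them were inside the 10 mm limit.

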